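# Transfer four culture bottles to the incubator rack in reverse order

### The job

Move the four capped bottles from the grey rack to the white rack, one to a bay and in reverse order: the bottle that starts nearest the lilac end of the grey rack goes into the white rack's bay farthest from its lilac end, the next into the next bay, and so on, until the one that started farthest from lilac stands right beside the white rack's lilac end. Set each bottle down gently, standing upright on the bay floor; do not drop or tip any over.

Things in the scene. Friction and masses are not known exactly. Their poses are not given: they have to be found in the camera images.
- bottle_red_mid (a point): the centre of the small amber glass bottle with a red screw cap, half-way up (40 mm over its underside) on its axis. The bottle is round, 80 mm tall and 90 g or so; its body is 32 mm in diameter up to 56 mm, its cap 30 mm in diameter from 62 mm to the top. z runs up the bottle. It starts upright on the red liner in the grey rack, up to 6 mm off the bay's centre.
- bottle_yellow_mid (a point): the centre of the small amber glass bottle with a yellow screw cap, half-way up (40 mm over its underside) on its axis. The bottle is round, 80 mm tall and 90 g or so; its body is 32 mm in diameter up to 56 mm, its cap 30 mm in diameter from 62 mm to the top. z runs up the bottle. It starts upright on the yellow liner in the grey rack, up to 6 mm off the bay's centre.
- bottle_green_mid (a point): the centre of the small amber glass bottle with a green screw cap, half-way up (40 mm over its underside) on its axis. The bottle is round, 80 mm tall and 90 g or so; its body is 32 mm in diameter up to 56 mm, its cap 30 mm in diameter from 62 mm to the top. z runs up the bottle. It starts upright on the green liner in the grey rack, up to 6 mm off the bay's centre.
- bottle_blue_mid (a point): the centre of the small amber glass bottle with a blue screw cap, half-way up (40 mm over its underside) on its axis. The bottle is round, 80 mm tall and 90 g or so; its body is 32 mm in diameter up to 56 mm, its cap 30 mm in diameter from 62 mm to the top. z runs up the bottle. It starts upright on the blue liner in the grey rack, up to 6 mm off the bay's centre.
- old_rack: The grey rack, full at the start. Four 53 mm square bays in a row along its x axis, centred at x = -87, -29, 29, 87 mm, y = 0; walls 5 mm thick, tops 22 mm over the bench; 237 x 63 mm. A lilac grip block (30 mm long, 22 mm high) on the +x end marks the rack's lilac end. Origin: on the bench under the middle of the row; z up. Fixed. Bottles stand 6 mm over the bench on coloured liners.
- new_rack: The white rack, empty at the start. Four 53 mm square bays in a row along its x axis, centred at x = -87, -29, 29, 87 mm, y = 0; walls 5 mm thick, tops 22 mm over the bench; 237 x 63 mm. A lilac grip block (30 mm long, 22 mm high) on the +x end marks the rack's lilac end. Origin: on the bench under the middle of the row; z up. Fixed. Bay floors 6 mm over the bench.
- liner_red: the red liner, a flat 52 x 52 x 2 mm plate fixed in one bay of the grey rack; the red-capped bottle starts on it, so it keeps showing that bottle's first place. Origin: centre of its underside, 4 mm over the bench, at the bay's centre; axes as the rack's.
- liner_yellow: the yellow liner, a flat 52 x 52 x 2 mm plate fixed in one bay of the grey rack; the yellow-capped bottle starts on it, so it keeps showing that bottle's first place. Origin: centre of its underside, 4 mm over the bench, at the bay's centre; axes as the rack's.
- liner_green: the green liner, a flat 52 x 52 x 2 mm plate fixed in one bay of the grey rack; the green-capped bottle starts on it, so it keeps showing that bottle's first place. Origin: centre of its underside, 4 mm over the bench, at the bay's centre; axes as the rack's.
- liner_blue: the blue liner, a flat 52 x 52 x 2 mm plate fixed in one bay of the grey rack; the blue-capped bottle starts on it, so it keeps showing that bottle's first place. Origin: centre of its underside, 4 mm over the bench, at the bay's centre; axes as the rack's.
Things that resemble listed ones, but are neither listed nor needed, are in the scene too. Of the things shaped like the liner_yellow, the yellow one is meant.

How it is judged:
By the outcome, as a careful person would: the job done as asked, in the order asked, and still so for the second after the job is handed in, with the robot touching nothing.
It also fails if it takes over 106 s, if anything falls off the work surface, if the arm or the gripper's body presses on something with over 40 N, if the wrist force passes 120 N, or if a joint passes its speed limit or range.

### The arm

A 6-joint arm with a two-finger parallel gripper is mounted at the origin on the work surface. World frame = base frame: x ahead of the robot, y to its left, z up, the work surface at z = 0. Lengths are in mm, angles in degrees, forces in N, time in s.
With the tool pointing down it reaches from about 300 to 850 mm from the base axis. Payload 4.2 kg.
Tool frame: the origin (TCP) lies on the centre line of the jaws, within the pads' length; the fingertips stand 14 mm ahead of it and the grasp point (between the pads) lies 5 mm behind it; x points along the fingers, y is the direction in which the jaws open and shut, and the axes are right-handed (so a half turn about x gives the same grasp; the last joint's range is limited). The gripper opens to 91 mm and grips with 3 to 60 N. Pads are 32 mm wide; open, the fingers measure 118 mm over their backs; the gripper's body (76 mm by 178 mm) begins 60 mm behind the grasp point.
Start: joints at [75.115, 18.312, 89.639, -0, 72.044, -1.146], TCP at [136.568, 558.561, 227.976] pointing down, gripper open.
Joint ranges: [-177.97, 177.97], [-48.28, 115.42], [12.27, 149.76], [-77.06, 257.06], [2.81, 150.46], [-146.56, 146.56]. Speed limits (degrees/s): [147.25, 147.25, 180, 180, 180, 180].

### API

Orientations are given as [roll, pitch, yaw] about the fixed x, y, z axes, in that order (R = Rz(yaw) Ry(pitch) Rx(roll)).
In Python, from workcell import readout, optics, env gives the robot as it stands.
- The arm moves only by the shell command python3 -m creep 'ROWS' [OPENING] [FORCE]. ROWS is JSON, a list of rows, each an object with "translation": the shift along the world's x, y, z in cm, a list of three; "delta_rot": the turn, a rotation vector about the world's x, y, z in rad, a list of three. In form: [{"translation": [dx, dy, dz], "delta_rot": [rx, ry, rz]}, ...]. A call has 1 to 5 rows; each row shifts and turns the commanded pose from where the row before left it; what a row does not reach is not made up. A row lasts 1/12 s, in which the tool goes at most 41.7 mm and 7.16 degrees, less where a joint would pass 70% of its speed; a pose out of reach is approached as far as the arm can. A call with a gripper value outside its range is refused whole. OPENING is the gripper's target within -1 to 1 (fully open at 1, half-way at 0, shut at -1), set as the call begins (- or left out, the last holds). The fingers move at their own pace and stop on an object; FORCE is the grip in N (left out, the last holds). Time passes only in rows, so rows that do not move let the fingers close. It gives the time, the measured TCP pose, the force and the opening at its end, in the units of the state.
- readout.state(): the state, without advancing time (a new reading comes with each control period).
- optics.grab_frame(name): name is "scene" or "top"; returns (picture, depth): 384x512x3 uint8, red, green, blue; 384x512 float32, mm along the optical axis (not along the pixel's ray), 0 where there is no reading.
- optics.camera_params(name): a dict with "mtx" (3x3 intrinsics, pixels), "R" (3x3) and "t" (3): a world point X has camera coordinates R X + t. Camera axes: x right, y down, z forward; pixel columns grow to the right and rows downward; lengths in mm; the calibration is good to about 2 mm. A picture is of the moment at which its call begins. camera_params takes no time and is no camera call.
- env.job_done(): hands the job in, once; it reports no verdict.
The state is a dict: "time_s": time; "qpos": joint angles; "qvel": joint speeds; "effort": joint torques, N m; "ee_pos": TCP position; "ee_rot": TCP orientation; "force": force on the tool from outside, world axes, zero at the start; "torque": the same for the moment, N m; "gripper_width": finger opening in mm.
Only numpy, scipy, OpenCV 4.12 (cv2) and the standard library are available. Lean on these libraries where they do the work, as an engineer would, in place of code of your own. Each camera call takes 0.05 s, during which the arm holds its last target.

## Working session

There is one attempt and no reset: what is moved stays moved. The work goes in short steps, Python scripts to look and compute and a shell command to move; the robot and the scene stay as the last step left them, time stands still between calls to the robot, and variables do not carry over. Pictures are saved under pics/ and viewed, and the job is handed in when it is done.

```bash
ls; mkdir -p pics; python3 - <<'E'
from workcell import readout, optics, env
import cv2,numpy as np
print(readout.state())
for n in("scene","top"):
    p,d=optics.grab_frame(n); cv2.imwrite(f"pics/{n}0.png",cv2.cvtColor(p,cv2.COLOR_RGB2BGR)); np.save(f"pics/{n}0.npy",d); np.save(f"pics/{n}0rgb.npy",p)
    print(n,optics.camera_params(n))
E
```

```text
pics
{'time_s': 0.0, 'qpos': array([ 7.51148586e+01,  1.83510903e+01,  8.97053793e+01, -1.92854921e-03,
        7.20450680e+01, -1.14609278e+00]), 'qvel': array([-0.00426514,  0.00753689, -0.01885727,  0.00121808, -0.03896654,
        0.03248642]), 'effort': array([ 1.45893551e-03, -4.12467706e+01, -2.31982791e+01,  7.28265988e-02,
        4.56990651e-02, -1.51758968e-04]), 'ee_pos': array([136.45005319, 558.08022951, 227.13275044]), 'ee_rot': array([ -90.11155539,   89.89844577, -103.85000789]), 'force': array([-0.95831581, -0.40272904,  0.01222469]), 'torque': array([ 0.00570489,  0.01821473, -0.01264164]), 'gripper_width': 91.45899331371862}
scene {'mtx': array([[381.19427458,   0.        , 259.33523985],
       [  0.        , 381.19427458, 188.85273354],
       [  0.        ,   0.        ,   1.        ]]), 'R': array([[-0.31950896,  0.9475417 ,  0.00887379],
       [ 0.74173418,  0.25591698, -0.61994912],
       [-0.58969859, -0.19149731, -0.78459184]]), 't': array([ 119.42997099, -396.56951572, 1188.35869686])}
top {'mtx': array([[491.48270826,   0.        , 254.37620444],
       [  0.        , 491.48270826, 190.26160058],
       [  0.        ,   0.        ,   1.        ]]), 'R': array([[ 0.01240322, -0.99991518, -0.00397382],
       [-0.99770951, -0.01211137, -0.06655116],
       [ 0.06649738,  0.00479017, -0.9977751 ]]), 't': array([  74.80911441,  572.22643331, 1060.13595566])}
```

View pics/scene0.png

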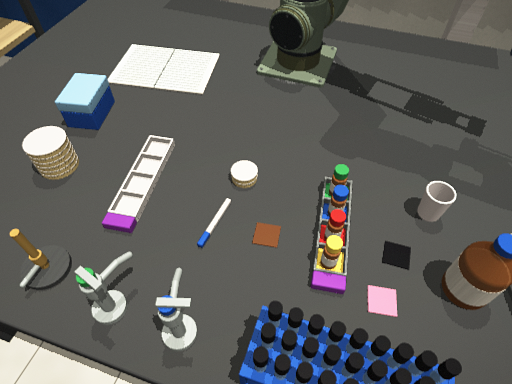

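View pics/top0.png

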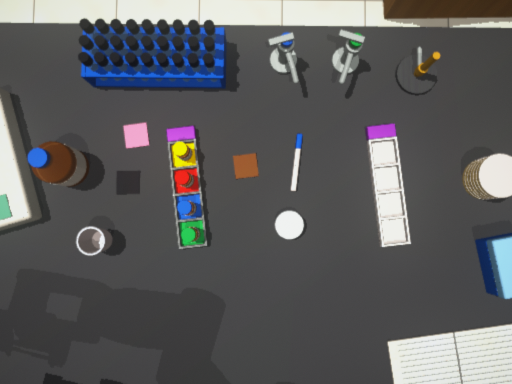

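The grey rack is at (187,190), with lilac at its top end (181,133). Going away from lilac, the caps are yellow (184,153), red (186,180), blue (189,208) and green (192,234). The white rack is at (388,190) with lilac at (382,131). Next I measure them.

```bash
cat > h.py <<'E'
import numpy as np,cv2
from workcell import readout, optics
from scipy.spatial.transform import Rotation as Ro
def ray(n,u,v,z):
    c=optics.camera_params(n);R,t=c["R"],c["t"]
    d=R.T@np.linalg.inv(c["mtx"])@np.array([u,v,1.]);o=-R.T@t
    return o+d*(z-o[2])/d[2]
def proj(n,X):
    c=optics.camera_params(n);p=c["mtx"]@(c["R"]@np.asarray(X,float)+c["t"]);return p[:2]/p[2]
def pts(n,mask,d):
    c=optics.camera_params(n);v,u=np.nonzero(mask&(d>0));z=d[v,u]
    X=(np.linalg.inv(c["mtx"])@np.vstack([u,v,np.ones(len(u))]))*z
    return (c["R"].T@(X-c["t"][:,None])).T
RNG=dict(red=(0,6),yellow=(24,34),green=(50,75),blue=(105,122),lilac=(135,158))
def mask(p,c,box):
    h=cv2.cvtColor(p,cv2.COLOR_RGB2HSV);a,b=RNG[c]
    m=(h[...,0]>=a)&(h[...,0]<=b)&(h[...,1]>140)&(h[...,2]>70)
    if c=="red": m|=(h[...,0]>175)&(h[...,1]>140)&(h[...,2]>70)
    k=np.zeros_like(m);k[box[1]:box[3],box[0]:box[2]]=1
    return m&k
def tool():
    s=readout.state();R=Ro.from_euler('xyz',s["ee_rot"],degrees=True).as_matrix()
    return s,R
E
python3 - <<'E'
from h import *
s,R=tool();print(R.round(3))
B={"top":((155,115,220,260),(355,115,420,260)),"scene":((300,150,370,300),(95,130,180,240))}
for n in("top","scene"):
    p=np.load(f"pics/{n}0rgb.npy");d=np.load(f"pics/{n}0.npy")
    for c in("yellow","red","blue","green"):
        m=mask(p,c,B[n][0]);P=pts(n,m,d)
        t=P[P[:,2]>80]; 
        if len(t): print(n,c,len(t),t.mean(0).round(1),"mid of extents",((t.min(0)+t.max(0))/2).round(1),np.ptp(t,0).round(1))
    for i,b in enumerate(B[n]):
        m=mask(p,"lilac",b);P=pts(n,m,d);t=P[P[:,2]>17]
        r=cv2.minAreaRect(t[:,:2].astype(np.float32));print(n,"lilac",i,t.mean(0).round(1),r)
        k=np.zeros(p.shape[:2],bool);k[b[1]:b[3],b[0]:b[2]]=1
        P=pts(n,k,d);q=P[(P[:,2]>16)&(P[:,2]<28)]
        r=cv2.minAreaRect(q[:,:2].astype(np.float32));print("  rack",len(q),q.mean(0).round(1),r)
E
python3 - <<'E'
import cv2
p=cv2.imread('pics/top0.png')
a=cv2.resize(p[115:260,150:230],None,fx=4,fy=4);b=cv2.resize(p[115:260,350:430],None,fx=4,fy=4)
cv2.imwrite('pics/crop0.png',cv2.hconcat([a,b]))
E
```

```text
[[-0.     0.237  0.971]
 [-0.001  0.971 -0.237]
 [-1.    -0.002 -0.   ]]
top yellow 157 [652.  237.8  85.2] mid of extents [651.9 237.9  85.2] [27.4 28.   9.5]
top red 161 [592.  232.2  85.1] mid of extents [591.5 232.4  84.8] [27.3 27.5  9. ]
top blue 161 [530.4 226.1  85.1] mid of extents [530.6 226.1  84.8] [28.8 29.1  9.3]
top green 167 [474.4 216.4  85.2] mid of extents [474.3 216.5  85. ] [26.7 28.9  9.6]
top lilac 0 [695.8 246.5  21. ] ((696.1619873046875, 246.66839599609375), (28.110803604125977, 62.565032958984375), 7.061502456665039)
  rack 1230 [603.5 234.6  21. ] ((577.8036499023438, 231.66818237304688), (266.8995361328125, 63.729698181152344), 7.313555717468262)
top lilac 1 [ 706.3 -196.5   21. ] ((706.5045166015625, -196.77731323242188), (27.84772491455078, 62.40645980834961), 6.729061603546143)
  rack 1260 [ 612.7 -208.2   20.6] ((587.7789916992188, -211.02947998046875), (267.027587890625, 64.82649993896484), 6.87904167175293)
scene yellow 31 [660.4 237.4  85.3] mid of extents [655.5 237.2  85.1] [26.2 28.2  7.1]
scene red 181 [596.4 231.2  86.2] mid of extents [594.3 231.4  84.8] [29.3 29.6  9.5]
scene blue 158 [534.8 225.1  86.3] mid of extents [533.  225.2  85.1] [29.  28.6 10.1]
scene green 127 [478.4 216.   86.4] mid of extents [475.9 215.6  85.1] [29.2 27.4  9.9]
scene lilac 0 [698.6 245.7  22.4] ((697.8762817382812, 245.39524841308594), (28.521167755126953, 62.00117492675781), 6.95953893661499)
  rack 1333 [628.6 236.3  22.2] ((579.27001953125, 230.7183837890625), (267.60162353515625, 63.16578674316406), 7.35335636138916)
scene lilac 1 [ 709.3 -195.6   22.4] ((708.3390502929688, -196.65463256835938), (28.891618728637695, 61.28959274291992), 6.881967544555664)
  rack 1338 [ 619.6 -207.7   21.6] ((589.463623046875, -212.27427673339844), (268.6131286621094, 64.38790893554688), 6.762485980987549)
```

View pics/crop0.png

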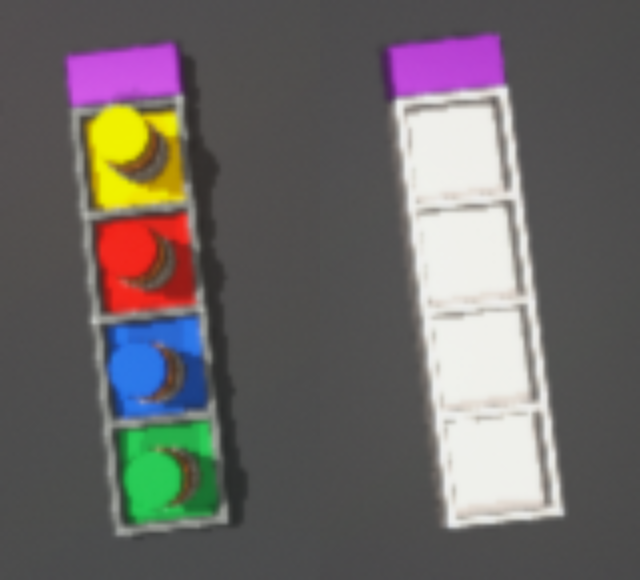

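Checked against the crop: each liner matches its cap, and the row from lilac is yellow, red, blue, green. The cap tops read about 85 mm (86 expected), the pitch about 58–60 mm and the rack length 267 mm, as described.

Things that could be mistaken for the targets, in the top picture:
- blue/green-topped stands at (287,42) and (354,42)
- blue-lidded brown jar at (50,160)
- brown square at (245,165), pink square at (136,135) and black square at (128,182)
- blue rack with black caps at (150,50)

I choose the four bottles in the grey rack at columns 184–192.

I start with green at (475,216), which goes to white bay +87 at (660,-203).

```bash
python3 -m creep '[{"translation":[2.26,-2.28,0],"delta_rot":[0,0,0.12]},{"translation":[2.26,-2.28,0],"delta_rot":[0,0,0.12]},{"translation":[2.26,-2.28,0],"delta_rot":[0,0,0.12]},{"translation":[2.26,-2.28,0],"delta_rot":[0,0,0]},{"translation":[2.26,-2.28,0],"delta_rot":[0,0,0]}]' 1 20
python3 -m creep '[{"translation":[2.26,-2.28,0],"delta_rot":[0,0,0]},{"translation":[2.26,-2.28,0],"delta_rot":[0,0,0]},{"translation":[2.26,-2.28,0],"delta_rot":[0,0,0]},{"translation":[2.26,-2.28,0],"delta_rot":[0,0,0]},{"translation":[2.26,-2.28,0],"delta_rot":[0,0,0]}]'
python3 -m creep '[{"translation":[2.26,-2.28,-1.5],"delta_rot":[0,0,0]},{"translation":[2.26,-2.28,-1.5],"delta_rot":[0,0,0]},{"translation":[2.26,-2.28,-1.5],"delta_rot":[0,0,0]},{"translation":[2.26,-2.28,-1.5],"delta_rot":[0,0,0]},{"translation":[2.26,-2.28,-1.5],"delta_rot":[0,0,0]}]'
python3 -m creep '[{"translation":[0,0,0],"delta_rot":[0,0,0]},{"translation":[0,0,0],"delta_rot":[0,0,0]}]'
python3 -c "
from h import *
s,R=tool();print(R.round(3),s['force'])"
```

```text
time_s: 0.52
ee_pos: [250.2, 443.2, 227.5]
ee_rot: [-125.8, 90.0, -118.9]
force: [0.9, 0.4, 0.2]
gripper_width: 91.0
time_s: 0.93
ee_pos: [363.2, 329.1, 227.7]
ee_rot: [-150.4, 90.0, -143.5]
force: [0.3, 0.3, 0.7]
gripper_width: 91.4
time_s: 1.35
ee_pos: [476.2, 215.1, 152.1]
ee_rot: [170.9, 90.0, 177.8]
force: [-0.2, -0.3, 1.6]
gripper_width: 91.1
time_s: 1.52
ee_pos: [475.6, 215.3, 151.7]
ee_rot: [-170.3, 89.8, -163.6]
force: [-0.3, -0.1, -0.1]
gripper_width: 90.8
[[-0.003 -0.117  0.993]
 [-0.001  0.993  0.117]
 [-1.    -0.001 -0.003]] [-0.3444308  -0.07585597 -0.09507266]
```

```bash
python3 -m creep '[{"translation":[0,0.1,-3],"delta_rot":[0,0,0]},{"translation":[0,0,-3],"delta_rot":[0,0,0]},{"translation":[0,0,-2.5],"delta_rot":[0,0,0]},{"translation":[0,0,-1.5],"delta_rot":[0,0,0]},{"translation":[0,0,-1],"delta_rot":[0,0,0]}]'
python3 -c "
from h import *
p,d=optics.grab_frame('scene');cv2.imwrite('pics/s1.png',cv2.cvtColor(p,cv2.COLOR_RGB2BGR))"
python3 -m creep '[{"translation":[0,0,0],"delta_rot":[0,0,0]},{"translation":[0,0,0],"delta_rot":[0,0,0]},{"translation":[0,0,0],"delta_rot":[0,0,0]},{"translation":[0,0,0],"delta_rot":[0,0,0]},{"translation":[0,0,0],"delta_rot":[0,0,0]}]' -1 15
python3 -m creep '[{"translation":[0,0,0],"delta_rot":[0,0,0]},{"translation":[0,0,0],"delta_rot":[0,0,0]},{"translation":[0,0,0],"delta_rot":[0,0,0]},{"translation":[0,0,0],"delta_rot":[0,0,0]},{"translation":[0,0,0],"delta_rot":[0,0,0]}]'
```

```text
time_s: 1.93
ee_pos: [474.0, 218.3, 41.7]
ee_rot: [-173.7, 89.9, -166.7]
force: [-0.4, 0.1, 0.7]
gripper_width: 91.0
time_s: 2.4
ee_pos: [476.1, 217.8, 43.9]
ee_rot: [20.0, 89.9, 26.8]
force: [0.0, 0.2, -0.2]
gripper_width: 60.5
time_s: 2.82
ee_pos: [475.6, 217.4, 43.0]
ee_rot: [-85.3, 90.0, -78.4]
force: [0.0, -0.1, 1.1]
gripper_width: 31.6
```

View pics/s1.png

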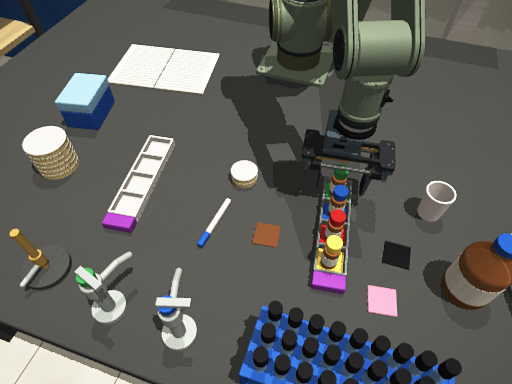

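The jaws close on green at (340,180) and stop at 31.6 mm, which is the body diameter. Lift, then carry.

```bash
python3 -m creep '[{"translation":[0,0,0],"delta_rot":[0,0,0]},{"translation":[0,0,1],"delta_rot":[0,0,0]},{"translation":[0,0,2.5],"delta_rot":[0,0,0]},{"translation":[0,0,3.5],"delta_rot":[0,0,0]},{"translation":[0.4,-1,3],"delta_rot":[0,0,0]}]'
python3 -m creep '[{"translation":[0.9,-2,1],"delta_rot":[0,0,0]},{"translation":[1.3,-3,0],"delta_rot":[0,0,0]},{"translation":[1.3,-3,0],"delta_rot":[0,0,0]},{"translation":[1.3,-3,0],"delta_rot":[0,0,0]},{"translation":[1.3,-3,0],"delta_rot":[0,0,0]}]'
python3 -m creep '[{"translation":[1.3,-3,0],"delta_rot":[0,0,0]},{"translation":[1.3,-3,0],"delta_rot":[0,0,0]},{"translation":[1.3,-3,0],"delta_rot":[0,0,0]},{"translation":[1.3,-3,0],"delta_rot":[0,0,0]},{"translation":[1.3,-3,0],"delta_rot":[0,0,0]}]'
python3 -m creep '[{"translation":[1.5,-3,0],"delta_rot":[0,0,0]},{"translation":[1.5,-3,0],"delta_rot":[0,0,0]},{"translation":[1.5,-3,0],"delta_rot":[0,0,0]},{"translation":[1.0,-2,0],"delta_rot":[0,0,0]},{"translation":[0.6,-1,0],"delta_rot":[0,0,0]}]'
python3 -m creep '[{"translation":[0,0,0],"delta_rot":[0,0,0]},{"translation":[0,0,0],"delta_rot":[0,0,0]}]'
python3 -c "
from h import *
s,R=tool();print(R.round(3),s['force'])
p,d=optics.grab_frame('scene');cv2.imwrite('pics/s2.png',cv2.cvtColor(p,cv2.COLOR_RGB2BGR))"
```

```text
time_s: 3.23
ee_pos: [478.9, 208.5, 144.7]
ee_rot: [126.3, 89.9, 133.2]
force: [0.9, 0.7, 0.0]
gripper_width: 31.7
time_s: 3.65
ee_pos: [540.8, 66.3, 153.8]
ee_rot: [20.2, 90.0, 27.1]
force: [0.7, -0.1, -0.7]
gripper_width: 31.4
time_s: 4.07
ee_pos: [605.9, -84.0, 153.6]
ee_rot: [52.3, 90.0, 59.2]
force: [0.3, -0.4, -0.2]
gripper_width: 31.6
time_s: 4.48
ee_pos: [667.3, -205.4, 153.0]
ee_rot: [-63.2, 89.9, -56.5]
force: [-0.6, 0.1, -2.3]
gripper_width: 31.7
time_s: 4.65
ee_pos: [666.1, -201.8, 152.8]
ee_rot: [125.2, 89.9, 132.1]
force: [0.8, 0.2, 0.4]
gripper_width: 31.6
[[-0.001 -0.119  0.993]
 [ 0.001  0.993  0.119]
 [-1.     0.002 -0.001]] [0.78656507 0.17102657 0.35847896]
```

View pics/s2.png

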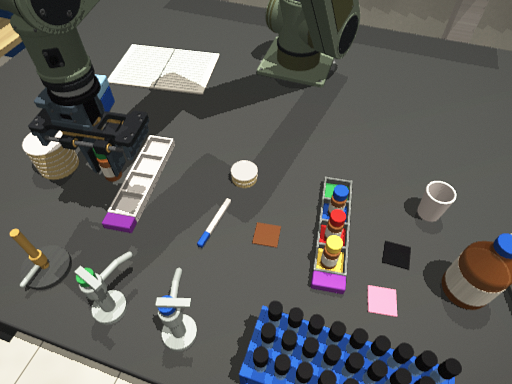

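The green bottle is held upright at (108,165). The coaster stack at (50,155) and the box at (85,100) sit near the gripper's long side, so I check their clearances before lowering.

```bash
python3 - <<'E'
from h import *
for n,bs in(("top",[(455,140,512,210),(475,225,512,305),(385,40,445,100),(425,150,470,205),(320,20,370,90)]),("scene",[(20,120,85,185),(50,65,118,135),(5,225,75,295)])):
    d=np.load(f"pics/{n}0.npy")
    for b in bs:
        k=np.zeros(d.shape,bool);k[b[1]:b[3],b[0]:b[2]]=1;P=pts(n,k,d);q=P[P[:,2]>12]
        if len(q):
            print(n,b,"lo",q.min(0).round(),"hi",q.max(0).round())
            hh=q[q[:,2]>75]
            if len(hh):print("   >75:",hh.min(0).round(),hh.max(0).round())
E
```

```text
top (455, 140, 512, 210) lo [ 558. -451.   12.] hi [ 649. -380.   89.]
   >75: [ 559. -451.   75.] [ 649. -381.   89.]
top (475, 225, 512, 305) lo [ 352. -481.   12.] hi [ 485. -405.   90.]
   >75: [ 353. -447.   75.] [ 477. -406.   90.]
top (385, 40, 445, 100) lo [ 794. -322.   12.] hi [ 894. -233.  136.]
   >75: [ 830. -285.   76.] [ 847. -271.  136.]
top (425, 150, 470, 205) lo [ 576. -391.   12.] hi [ 631. -380.   37.]
top (320, 20, 370, 90) lo [ 791. -147.   12.] hi [895. -83. 147.]
   >75: [ 791. -136.   78.] [884. -83. 147.]
scene (20, 120, 85, 185) lo [ 475. -488.   12.] hi [ 652. -380.   88.]
   >75: [ 559. -473.   75.] [ 652. -381.   88.]
scene (50, 65, 118, 135) lo [ 252. -512.   12.] hi [ 586. -394.   90.]
   >75: [ 353. -512.   75.] [ 586. -394.   90.]
scene (5, 225, 75, 295) lo [ 796. -325.   12.] hi [ 894. -234.  135.]
   >75: [ 833. -287.   75.] [ 848. -271.  135.]
```

The nearest obstacle is 88 mm clear of the gripper's side. Correct x by -6 mm and lower, gently at the end.

```bash
python3 -m creep '[{"translation":[-0.6,-0.1,-2],"delta_rot":[0,0,0]},{"translation":[0,0,-3],"delta_rot":[0,0,0]},{"translation":[0,0,-3],"delta_rot":[0,0,0]},{"translation":[0,0,-1.6],"delta_rot":[0,0,0]},{"translation":[0,0,-0.6],"delta_rot":[0,0,0]}]'
python3 -m creep '[{"translation":[0,0,-0.3],"delta_rot":[0,0,0]},{"translation":[0,0,-0.2],"delta_rot":[0,0,0]},{"translation":[0,0,-0.1],"delta_rot":[0,0,0]},{"translation":[0,0,-0.1],"delta_rot":[0,0,0]},{"translation":[0,0,0],"delta_rot":[0,0,0]}]'
python3 -c "
from h import *
for n in('top','scene'):
  p,d=optics.grab_frame(n);cv2.imwrite('pics/a3%s.png'%n,cv2.cvtColor(p,cv2.COLOR_RGB2BGR))
print(readout.state()['force'],readout.state()['ee_pos'])"
```

```text
time_s: 5.12
ee_pos: [657.9, -200.7, 48.0]
ee_rot: [150.9, 89.6, 157.9]
force: [-0.8, 1.3, -1.5]
gripper_width: 31.4
time_s: 5.53
ee_pos: [661.1, -203.5, 45.1]
ee_rot: [-21.5, 89.9, -14.6]
force: [-0.5, 0.9, -1.3]
gripper_width: 32.0
[ 0.28615988 -0.08728395  0.59190406] [ 660.93159706 -203.59050232   44.79275337]
```

View pics/a3scene.png

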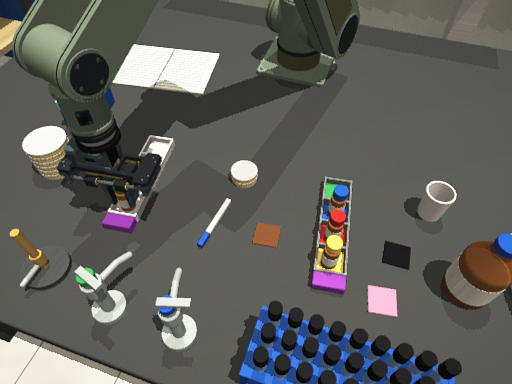

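```bash
for i in 1 2 3; do python3 -m creep '[{"translation":[0,0,-0.05],"delta_rot":[0,0,0]},{"translation":[0,0,-0.05],"delta_rot":[0,0,0]},{"translation":[0,0,0],"delta_rot":[0,0,0]}]'|egrep 'pos|force'; done
```

```text
ee_pos: [660.6, -203.5, 43.1]
force: [0.2, -0.0, 0.1]
ee_pos: [660.6, -203.5, 43.0]
force: [-1.9, -0.5, 4.5]
ee_pos: [660.7, -203.5, 43.0]
force: [-2.1, -0.0, 8.8]
```

Contact at z = 43.0. Ease off, open, retreat.

```bash
python3 -m creep '[{"translation":[0,0,0.1],"delta_rot":[0,0,0]},{"translation":[0,0,0],"delta_rot":[0,0,0]}]'
python3 -m creep '[{"translation":[0,0,0],"delta_rot":[0,0,0]},{"translation":[0,0,0],"delta_rot":[0,0,0]},{"translation":[0,0,0],"delta_rot":[0,0,0]},{"translation":[0,0,0],"delta_rot":[0,0,0]},{"translation":[0,0,0],"delta_rot":[0,0,0]}]' 1
python3 -m creep '[{"translation":[0,0,1.5],"delta_rot":[0,0,0]},{"translation":[0,0,3],"delta_rot":[0,0,0]},{"translation":[0,0,3],"delta_rot":[0,0,0]},{"translation":[0,0,3.4],"delta_rot":[0,0,0]},{"translation":[-0.4,1.5,0],"delta_rot":[0,0,0]}]'
python3 -m creep '[{"translation":[-1,3.3,0],"delta_rot":[0,0,0]},{"translation":[-1,3.3,0],"delta_rot":[0,0,0]},{"translation":[-1,3.3,0],"delta_rot":[0,0,0]},{"translation":[-1,3.3,0],"delta_rot":[0,0,0]},{"translation":[-1,3.3,0],"delta_rot":[0,0,0]}]'
python3 -c "
from h import *
for n in('top','scene'):
  p,d=optics.grab_frame(n);cv2.imwrite('pics/a4%s.png'%n,cv2.cvtColor(p,cv2.COLOR_RGB2BGR))
  P=pts(n,mask(p,'green',(355,115,430,260) if n=='top' else (95,130,180,240)),d);t=P[P[:,2]>80];print(t.mean(0) if len(t) else 0)
  for c in('blue','red','yellow'):
    P=pts(n,mask(p,c,(155,115,220,260) if n=='top' else (300,150,370,300)),d);t=P[P[:,2]>80];print(n,c,((t.max(0)+t.min(0))/2).round(1) if len(t) else 0)
"
```

```text
time_s: 6.55
ee_pos: [660.7, -203.5, 43.0]
ee_rot: [-23.9, 90.0, -17.0]
force: [-1.7, 0.5, 5.7]
gripper_width: 31.7
time_s: 6.97
ee_pos: [660.5, -203.4, 41.5]
ee_rot: [143.0, 90.0, 149.9]
force: [0.0, -0.3, -0.9]
gripper_width: 61.9
time_s: 7.38
ee_pos: [660.8, -191.6, 158.6]
ee_rot: [-28.7, 89.1, -21.9]
force: [1.1, -0.6, 1.0]
gripper_width: 91.0
time_s: 7.8
ee_pos: [605.8, -22.0, 150.8]
ee_rot: [45.3, 90.0, 52.1]
force: [0.3, 0.3, -0.1]
gripper_width: 91.1
[ 658.73262368 -203.42392107   88.21991702]
top blue [530.6 226.1  84.7]
top red [591.6 232.6  84.9]
top yellow [651.8 238.1  85.2]
[ 663.07884804 -202.00166153   86.03962288]
scene blue [532.5 225.4  85. ]
scene red [595.6 231.4  85.1]
scene yellow [656.  237.2  84.3]
```

View pics/a4scene.png

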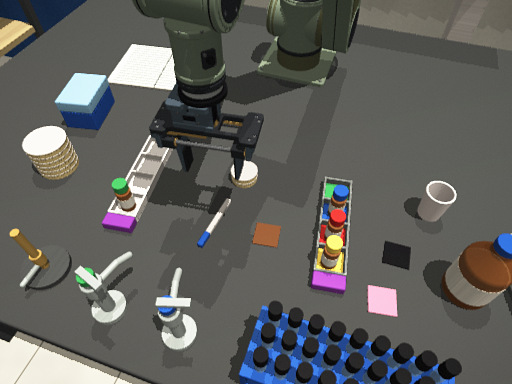

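Green stands at (660,-203) with its top at 86–88 mm, in the bay beside lilac (pixel 122,193). Next is blue, at (531.5,225.8).

```bash
python3 -m creep '[{"translation":[-0.93,3.1,0],"delta_rot":[0,0,0]},{"translation":[-0.93,3.1,0],"delta_rot":[0,0,0]},{"translation":[-0.93,3.1,0],"delta_rot":[0,0,0]},{"translation":[-0.93,3.1,0],"delta_rot":[0,0,0]},{"translation":[-0.93,3.1,0],"delta_rot":[0,0,0]}]'
python3 -m creep '[{"translation":[-0.93,3.1,0],"delta_rot":[0,0,0]},{"translation":[-0.93,3.1,0],"delta_rot":[0,0,0]},{"translation":[-0.93,3.1,0],"delta_rot":[0,0,0]},{"translation":[0,0,0],"delta_rot":[0,0,0]},{"translation":[0,0,0],"delta_rot":[0,0,0]}]'
python3 -c "
from h import *
s,R=tool();print(s['ee_pos'],R.round(3),s['force'])"
```

```text
time_s: 8.32
ee_pos: [560.0, 132.2, 150.9]
ee_rot: [-18.0, 90.0, -11.1]
force: [1.2, 0.0, -0.3]
gripper_width: 91.5
time_s: 8.73
ee_pos: [532.2, 225.4, 150.8]
ee_rot: [-52.0, 90.0, -44.9]
force: [0.2, 0.5, -0.3]
gripper_width: 91.5
[532.17056024 225.3893407  150.78818926] [[ 0.    -0.123  0.992]
 [-0.     0.992  0.123]
 [-1.    -0.     0.   ]] [ 0.23354117  0.48050688 -0.31646805]
```

```bash
python3 -m creep '[{"translation":[0,0,-3],"delta_rot":[0,0,0]},{"translation":[0,0,-3],"delta_rot":[0,0,0]},{"translation":[0,0,-2.5],"delta_rot":[0,0,0]},{"translation":[0,0,-1.5],"delta_rot":[0,0,0]},{"translation":[0,0,-0.8],"delta_rot":[0,0,0]}]'
python3 -m creep '[{"translation":[0,0,0],"delta_rot":[0,0,0]},{"translation":[0,0,0],"delta_rot":[0,0,0]},{"translation":[0,0,0],"delta_rot":[0,0,0]},{"translation":[0,0,0],"delta_rot":[0,0,0]},{"translation":[0,0,0],"delta_rot":[0,0,0]}]' -1 15
python3 -m creep '[{"translation":[0,0,0],"delta_rot":[0,0,0]},{"translation":[0,0,0],"delta_rot":[0,0,0]},{"translation":[0,0,0],"delta_rot":[0,0,0]},{"translation":[0,0,0],"delta_rot":[0,0,0]},{"translation":[0,0,0],"delta_rot":[0,0,0]}]'
python3 -m creep '[{"translation":[0,0,0],"delta_rot":[0,0,0]},{"translation":[0,0,0],"delta_rot":[0,0,0]}]'
```

```text
time_s: 9.15
ee_pos: [531.5, 222.4, 40.5]
ee_rot: [-158.2, 89.8, -151.4]
force: [-0.1, 0.4, -0.0]
gripper_width: 91.6
time_s: 9.57
ee_pos: [532.9, 224.7, 44.1]
ee_rot: [15.6, 89.9, 22.5]
force: [0.0, -0.0, -0.1]
gripper_width: 60.8
time_s: 9.98
ee_pos: [532.2, 224.7, 43.1]
ee_rot: [49.1, 90.0, 56.0]
force: [-0.3, 0.7, 0.4]
gripper_width: 31.9
time_s: 10.15
ee_pos: [532.2, 224.7, 43.1]
ee_rot: [70.0, 90.0, 76.9]
force: [0.2, 0.8, 0.9]
gripper_width: 31.8
```

```bash
python3 -m creep '[{"translation":[0,0,0.5],"delta_rot":[0,0,0]},{"translation":[0,0,1.5],"delta_rot":[0,0,0]},{"translation":[0,0,3],"delta_rot":[0,0,0]},{"translation":[0,0,3.5],"delta_rot":[0,0,0]},{"translation":[0.1,-1,2.5],"delta_rot":[0,0,0]}]'
python3 -m creep '[{"translation":[0.35,-2,0],"delta_rot":[0,0,0]},{"translation":[0.5,-3.2,0],"delta_rot":[0,0,0]},{"translation":[0.5,-3.2,0],"delta_rot":[0,0,0]},{"translation":[0.5,-3.2,0],"delta_rot":[0,0,0]},{"translation":[0.5,-3.2,0],"delta_rot":[0,0,0]}]'
python3 -m creep '[{"translation":[0.5,-3.2,0],"delta_rot":[0,0,0]},{"translation":[0.5,-3.2,0],"delta_rot":[0,0,0]},{"translation":[0.5,-3.2,0],"delta_rot":[0,0,0]},{"translation":[0.5,-3.2,0],"delta_rot":[0,0,0]},{"translation":[0.5,-3.2,0],"delta_rot":[0,0,0]}]'
python3 -m creep '[{"translation":[0.5,-3.2,0],"delta_rot":[0,0,0]},{"translation":[0.5,-3.2,0],"delta_rot":[0,0,0]},{"translation":[0.5,-3.2,0],"delta_rot":[0,0,0]},{"translation":[0.4,-1.4,0],"delta_rot":[0,0,0]},{"translation":[0.2,-0.67,0],"delta_rot":[0,0,0]}]'
python3 -m creep '[{"translation":[0,0,0],"delta_rot":[0,0,0]},{"translation":[0,0,0],"delta_rot":[0,0,0]},{"translation":[0,0,0],"delta_rot":[0,0,0]}]'
python3 -c "
from h import *
s,R=tool();print(R.round(3),s['force'])
p,d=optics.grab_frame('scene');cv2.imwrite('pics/s5.png',cv2.cvtColor(p,cv2.COLOR_RGB2BGR))"
```

```text
time_s: 10.57
ee_pos: [533.7, 215.8, 155.5]
ee_rot: [30.0, 89.8, 36.9]
force: [0.3, 0.4, 0.0]
gripper_width: 31.6
time_s: 10.98
ee_pos: [556.5, 65.1, 153.2]
ee_rot: [-144.7, 90.0, -137.8]
force: [-0.7, 1.0, -0.3]
gripper_width: 31.9
time_s: 11.4
ee_pos: [581.5, -95.1, 153.1]
ee_rot: [157.4, 90.0, 164.3]
force: [0.1, 0.0, -1.0]
gripper_width: 31.5
time_s: 11.82
ee_pos: [602.8, -212.4, 152.8]
ee_rot: [-123.1, 90.0, -116.4]
force: [-0.6, -0.1, -0.9]
gripper_width: 31.7
time_s: 12.07
ee_pos: [602.4, -208.5, 152.9]
ee_rot: [118.1, 89.9, 125.0]
force: [0.0, -0.0, -1.4]
gripper_width: 31.2
[[-0.001 -0.121  0.993]
 [ 0.001  0.993  0.121]
 [-1.     0.001 -0.001]] [ 0.02769068 -0.0080896  -1.36743087]
```

View pics/s5.png

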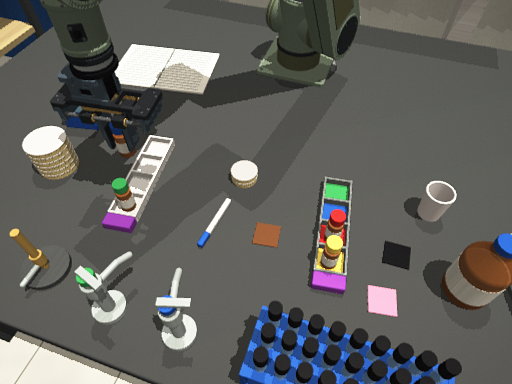

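Blue is held upright at (122,138). Lower 107 mm first, then creep to contact.

```bash
python3 -m creep '[{"translation":[0,-0.1,-2],"delta_rot":[0,0,0]},{"translation":[0,0,-3],"delta_rot":[0,0,0]},{"translation":[0,0,-3],"delta_rot":[0,0,0]},{"translation":[0,0,-1.8],"delta_rot":[0,0,0]},{"translation":[0,0,-0.7],"delta_rot":[0,0,0]}]'
python3 -m creep '[{"translation":[0,0,-0.2],"delta_rot":[0,0,0]},{"translation":[0,0,0],"delta_rot":[0,0,0]},{"translation":[0,0,0],"delta_rot":[0,0,0]},{"translation":[0,0,0],"delta_rot":[0,0,0]}]'
for i in 1 2 3 4; do python3 -m creep '[{"translation":[0,0,-0.05],"delta_rot":[0,0,0]},{"translation":[0,0,-0.05],"delta_rot":[0,0,0]},{"translation":[0,0,0],"delta_rot":[0,0,0]},{"translation":[0,0,0],"delta_rot":[0,0,0]}]'|egrep 'pos|force'; done
```

```text
time_s: 12.53
ee_pos: [600.6, -209.0, 44.9]
ee_rot: [149.7, 89.6, 156.7]
force: [0.1, -0.8, 0.2]
gripper_width: 31.3
time_s: 12.87
ee_pos: [603.8, -211.3, 47.7]
ee_rot: [-25.2, 89.8, -18.3]
force: [0.2, 0.9, -0.9]
gripper_width: 31.8
ee_pos: [602.7, -211.2, 45.3]
force: [0.0, 0.2, -0.3]
ee_pos: [602.6, -211.1, 43.8]
force: [0.5, -0.6, -0.2]
ee_pos: [602.7, -211.1, 43.1]
force: [-0.7, 0.0, -0.1]
ee_pos: [602.8, -211.1, 43.0]
force: [-1.2, 0.8, 6.2]
```

```bash
python3 -m creep '[{"translation":[0,0,0.1],"delta_rot":[0,0,0]},{"translation":[0,0,0],"delta_rot":[0,0,0]}]' | grep force
python3 -m creep '[{"translation":[0,0,0],"delta_rot":[0,0,0]},{"translation":[0,0,0],"delta_rot":[0,0,0]},{"translation":[0,0,0],"delta_rot":[0,0,0]},{"translation":[0,0,0],"delta_rot":[0,0,0]},{"translation":[0,0,0],"delta_rot":[0,0,0]}]' 1
python3 -m creep '[{"translation":[0,0,1.5],"delta_rot":[0,0,0]},{"translation":[0,0,3],"delta_rot":[0,0,0]},{"translation":[0,0,3],"delta_rot":[0,0,0]},{"translation":[0,0,3.4],"delta_rot":[0,0,0]},{"translation":[0,1.5,0],"delta_rot":[0,0,0]}]'
python3 -m creep '[{"translation":[0,3.3,0],"delta_rot":[0,0,0]},{"translation":[0,3.3,0],"delta_rot":[0,0,0]},{"translation":[0,3.3,0],"delta_rot":[0,0,0]},{"translation":[0,3.3,0],"delta_rot":[0,0,0]},{"translation":[0,3.3,0],"delta_rot":[0,0,0]}]'
python3 -c "
from h import *
for n in('top','scene'):
  p,d=optics.grab_frame(n);cv2.imwrite('pics/a6%s.png'%n,cv2.cvtColor(p,cv2.COLOR_RGB2BGR))
  for c in('green','blue'):
    P=pts(n,mask(p,c,(355,115,430,260) if n=='top' else (95,130,180,240)),d);t=P[P[:,2]>80];print(n,c,((t.max(0)+t.min(0))/2).round(1) if len(t) else 0)
  for c in('red','yellow'):
    P=pts(n,mask(p,c,(155,115,220,260) if n=='top' else (300,150,370,300)),d);t=P[P[:,2]>80];print(n,c,((t.max(0)+t.min(0))/2).round(1) if len(t) else 0)
"
```

```text
force: [-0.0, 0.5, 2.9]
time_s: 14.78
ee_pos: [602.7, -211.1, 42.8]
ee_rot: [128.1, 90.0, 135.0]
force: [0.6, -0.0, 0.1]
gripper_width: 62.0
time_s: 15.2
ee_pos: [606.5, -199.3, 159.3]
ee_rot: [-30.9, 89.2, -24.2]
force: [1.3, -0.6, 1.2]
gripper_width: 90.9
time_s: 15.62
ee_pos: [602.4, -29.6, 151.9]
ee_rot: [13.1, 90.0, 20.0]
force: [0.9, -0.6, -0.3]
gripper_width: 91.5
top green [ 632.4 -150.9  300.4]
top blue [ 587.2 -153.3  308.3]
top red [591.5 231.9  86.2]
top yellow [652.1 237.9  85.7]
scene green [ 661.7 -202.5   85.1]
scene blue [ 604.6 -211.    84.6]
scene red [595.5 231.7  84.7]
scene yellow [655.6 237.   84.4]
```

View pics/a6scene.png

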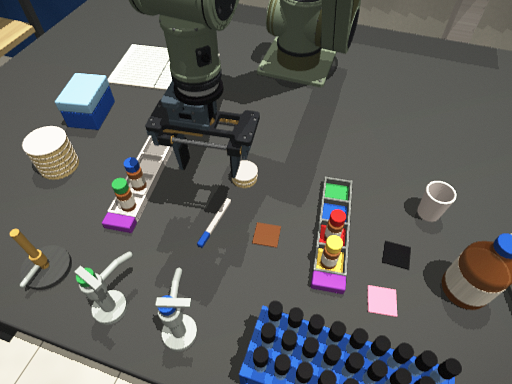

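Blue stands upright at pixel (134,172), beside green. The top-view readings near z 300 are the arm covering it. Next is red at (593.3,232).

```bash
python3 -m creep '[{"translation":[-0.11,3.27,0],"delta_rot":[0,0,0]},{"translation":[-0.11,3.27,0],"delta_rot":[0,0,0]},{"translation":[-0.11,3.27,0],"delta_rot":[0,0,0]},{"translation":[-0.11,3.27,0],"delta_rot":[0,0,0]},{"translation":[-0.11,3.27,0],"delta_rot":[0,0,0]}]'
python3 -m creep '[{"translation":[-0.11,3.27,0],"delta_rot":[0,0,0]},{"translation":[-0.11,3.27,0],"delta_rot":[0,0,0]},{"translation":[-0.11,3.27,0],"delta_rot":[0,0,0]},{"translation":[0,0,0],"delta_rot":[0,0,0]},{"translation":[0,0,0],"delta_rot":[0,0,0]}]'
```

```text
time_s: 16.13
ee_pos: [597.2, 133.0, 151.9]
ee_rot: [-47.7, 90.0, -40.8]
force: [0.9, 0.5, -0.0]
gripper_width: 91.4
time_s: 16.55
ee_pos: [593.8, 231.3, 151.6]
ee_rot: [-100.4, 90.0, -93.4]
force: [-0.0, -0.9, 0.5]
gripper_width: 91.3
```

```bash
python3 -m creep '[{"translation":[0,0,-3],"delta_rot":[0,0,0]},{"translation":[0,0,-3],"delta_rot":[0,0,0]},{"translation":[0,0,-2.5],"delta_rot":[0,0,0]},{"translation":[0,0,-1.5],"delta_rot":[0,0,0]},{"translation":[0,0,-0.9],"delta_rot":[0,0,0]}]'
python3 -m creep '[{"translation":[0,0,0],"delta_rot":[0,0,0]},{"translation":[0,0,0],"delta_rot":[0,0,0]},{"translation":[0,0,0],"delta_rot":[0,0,0]},{"translation":[0,0,0],"delta_rot":[0,0,0]},{"translation":[0,0,0],"delta_rot":[0,0,0]}]' -1 15
python3 -m creep '[{"translation":[0,0,0],"delta_rot":[0,0,0]},{"translation":[0,0,0],"delta_rot":[0,0,0]},{"translation":[0,0,0],"delta_rot":[0,0,0]},{"translation":[0,0,0],"delta_rot":[0,0,0]},{"translation":[0,0,0],"delta_rot":[0,0,0]}]'
python3 -m creep '[{"translation":[0,0,0],"delta_rot":[0,0,0]},{"translation":[0,0,0],"delta_rot":[0,0,0]}]'
```

```text
time_s: 16.97
ee_pos: [592.8, 227.9, 40.5]
ee_rot: [-159.2, 89.8, -152.4]
force: [-0.4, -0.0, 1.2]
gripper_width: 91.2
time_s: 17.38
ee_pos: [594.6, 230.6, 44.3]
ee_rot: [13.5, 89.9, 20.4]
force: [0.7, -0.1, -0.4]
gripper_width: 60.7
time_s: 17.8
ee_pos: [593.9, 230.6, 43.1]
ee_rot: [57.6, 90.0, 64.5]
force: [0.0, 0.9, -0.4]
gripper_width: 31.6
time_s: 17.97
ee_pos: [593.9, 230.6, 43.1]
ee_rot: [63.5, 90.0, 70.4]
force: [0.3, 0.2, 1.2]
gripper_width: 31.8
```

```bash
python3 -m creep '[{"translation":[0,0,0.5],"delta_rot":[0,0,0]},{"translation":[0,0,1.5],"delta_rot":[0,0,0]},{"translation":[0,0,3],"delta_rot":[0,0,0]},{"translation":[0,0,3.5],"delta_rot":[0,0,0]},{"translation":[-0.1,-1,2.5],"delta_rot":[0,0,0]}]'
python3 -m creep '[{"translation":[-0.2,-2,0],"delta_rot":[0,0,0]},{"translation":[-0.36,-3.3,0],"delta_rot":[0,0,0]},{"translation":[-0.36,-3.3,0],"delta_rot":[0,0,0]},{"translation":[-0.36,-3.3,0],"delta_rot":[0,0,0]},{"translation":[-0.36,-3.3,0],"delta_rot":[0,0,0]}]'
python3 -m creep '[{"translation":[-0.36,-3.3,0],"delta_rot":[0,0,0]},{"translation":[-0.36,-3.3,0],"delta_rot":[0,0,0]},{"translation":[-0.36,-3.3,0],"delta_rot":[0,0,0]},{"translation":[-0.36,-3.3,0],"delta_rot":[0,0,0]},{"translation":[-0.36,-3.3,0],"delta_rot":[0,0,0]}]'
python3 -m creep '[{"translation":[-0.36,-3.3,0],"delta_rot":[0,0,0]},{"translation":[-0.36,-3.3,0],"delta_rot":[0,0,0]},{"translation":[-0.36,-3.3,0],"delta_rot":[0,0,0]},{"translation":[-0.2,-1.4,0],"delta_rot":[0,0,0]},{"translation":[-0.08,-0.75,0],"delta_rot":[0,0,0]}]'
python3 -m creep '[{"translation":[0,0,0],"delta_rot":[0,0,0]},{"translation":[0,0,0],"delta_rot":[0,0,0]},{"translation":[0,0,0],"delta_rot":[0,0,0]}]'
python3 -c "
from h import *
s,R=tool();print(R.round(3),s['force'])
p,d=optics.grab_frame('scene');cv2.imwrite('pics/s7.png',cv2.cvtColor(p,cv2.COLOR_RGB2BGR))"
```

```text
time_s: 18.38
ee_pos: [593.6, 221.8, 155.7]
ee_rot: [26.3, 89.8, 33.2]
force: [1.5, 0.5, -0.4]
gripper_width: 31.4
time_s: 18.8
ee_pos: [575.9, 67.1, 153.2]
ee_rot: [-70.6, 90.0, -63.6]
force: [0.3, 0.6, -0.1]
gripper_width: 31.4
time_s: 19.22
ee_pos: [557.9, -98.1, 153.2]
ee_rot: [-93.9, 90.0, -87.0]
force: [0.6, 0.6, -1.7]
gripper_width: 32.0
time_s: 19.63
ee_pos: [544.3, -219.1, 153.0]
ee_rot: [-179.0, 90.0, -172.3]
force: [0.8, 0.5, -0.6]
gripper_width: 31.7
time_s: 19.88
ee_pos: [545.0, -215.5, 153.0]
ee_rot: [100.6, 89.9, 107.6]
force: [-0.4, 0.4, -1.1]
gripper_width: 31.8
[[-0.    -0.121  0.993]
 [ 0.001  0.993  0.121]
 [-1.     0.001 -0.   ]] [-0.40506033  0.37666705 -1.11681064]
```

View pics/s7.png

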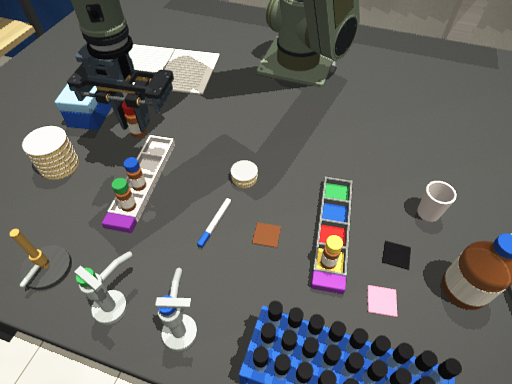

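Red is held upright at (133,115), over the third bay.

```bash
python3 -m creep '[{"translation":[0,-0.05,-2],"delta_rot":[0,0,0]},{"translation":[0,0,-3],"delta_rot":[0,0,0]},{"translation":[0,0,-3],"delta_rot":[0,0,0]},{"translation":[0,0,-1.8],"delta_rot":[0,0,0]},{"translation":[0,0,-0.7],"delta_rot":[0,0,0]}]'
python3 -m creep '[{"translation":[0,0,-0.2],"delta_rot":[0,0,0]},{"translation":[0,0,0],"delta_rot":[0,0,0]},{"translation":[0,0,0],"delta_rot":[0,0,0]},{"translation":[0,0,0],"delta_rot":[0,0,0]}]'
for i in 1 2 3 4; do python3 -m creep '[{"translation":[0,0,-0.05],"delta_rot":[0,0,0]},{"translation":[0,0,-0.05],"delta_rot":[0,0,0]},{"translation":[0,0,0],"delta_rot":[0,0,0]},{"translation":[0,0,0],"delta_rot":[0,0,0]}]'|egrep 'pos|force'; done
```

```text
time_s: 20.35
ee_pos: [543.2, -215.4, 45.0]
ee_rot: [147.1, 89.7, 154.1]
force: [-0.1, -0.2, -0.5]
gripper_width: 31.4
time_s: 20.68
ee_pos: [546.0, -217.8, 47.5]
ee_rot: [-28.4, 89.8, -21.5]
force: [1.1, -0.7, 0.4]
gripper_width: 31.8
ee_pos: [544.9, -217.6, 45.2]
force: [-0.9, -0.3, -1.4]
ee_pos: [544.8, -217.5, 43.9]
force: [0.3, 0.6, -1.3]
ee_pos: [544.9, -217.6, 43.1]
force: [0.1, 0.6, -0.5]
ee_pos: [544.9, -217.5, 43.0]
force: [-2.5, 1.4, 5.9]
```

```bash
python3 -m creep '[{"translation":[0,0,0.1],"delta_rot":[0,0,0]},{"translation":[0,0,0],"delta_rot":[0,0,0]}]' | grep force
python3 -m creep '[{"translation":[0,0,0],"delta_rot":[0,0,0]},{"translation":[0,0,0],"delta_rot":[0,0,0]},{"translation":[0,0,0],"delta_rot":[0,0,0]},{"translation":[0,0,0],"delta_rot":[0,0,0]},{"translation":[0,0,0],"delta_rot":[0,0,0]}]' 1
python3 -m creep '[{"translation":[0,0,1.5],"delta_rot":[0,0,0]},{"translation":[0,0,3],"delta_rot":[0,0,0]},{"translation":[0,0,3],"delta_rot":[0,0,0]},{"translation":[0,0,3.4],"delta_rot":[0,0,0]},{"translation":[0.3,1.5,0],"delta_rot":[0,0,0]}]'
python3 -m creep '[{"translation":[0.8,3.3,0],"delta_rot":[0,0,0]},{"translation":[0.8,3.3,0],"delta_rot":[0,0,0]},{"translation":[0.8,3.3,0],"delta_rot":[0,0,0]},{"translation":[0.8,3.3,0],"delta_rot":[0,0,0]},{"translation":[0.8,3.3,0],"delta_rot":[0,0,0]}]'
python3 -c "
from h import *
for n in('top','scene'):
  p,d=optics.grab_frame(n);cv2.imwrite('pics/a8%s.png'%n,cv2.cvtColor(p,cv2.COLOR_RGB2BGR))
  for c in('green','blue','red'):
    P=pts(n,mask(p,c,(355,115,430,260) if n=='top' else (95,130,180,240)),d);t=P[(P[:,2]>80)&(P[:,2]<100)];print(n,c,((t.max(0)+t.min(0))/2).round(1) if len(t) else 0)
  for c in('yellow',):
    P=pts(n,mask(p,c,(155,115,220,260) if n=='top' else (300,150,370,300)),d);t=P[P[:,2]>80];print(n,c,((t.max(0)+t.min(0))/2).round(1) if len(t) else 0)
"
```

```text
force: [-1.7, -0.6, -0.9]
time_s: 22.6
ee_pos: [544.8, -217.5, 42.9]
ee_rot: [133.8, 90.0, 140.7]
force: [0.2, 0.5, 0.6]
gripper_width: 62.0
time_s: 23.02
ee_pos: [551.4, -205.7, 158.9]
ee_rot: [-33.4, 89.2, -26.7]
force: [1.0, -0.7, 0.7]
gripper_width: 91.2
time_s: 23.43
ee_pos: [588.0, -36.1, 152.0]
ee_rot: [21.0, 90.0, 27.9]
force: [0.0, -0.8, 0.1]
gripper_width: 91.3
top green 0
top blue [ 601.9 -222.1   84.7]
top red [ 545.5 -227.7   84.8]
top yellow [651.9 238.1  86. ]
scene green [ 661.9 -202.5   85. ]
scene blue [ 603.9 -210.3   84.7]
scene red [ 546.5 -217.    85.5]
scene yellow [654.8 237.2  84.9]
```

View pics/a8scene.png

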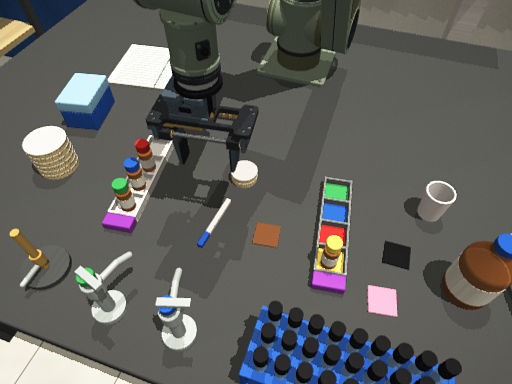

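Red stands upright at (144,152), in the third bay. Yellow is last, at (653.3,237.7).

```bash
python3 -m creep '[{"translation":[0.82,3.42,0],"delta_rot":[0,0,0]},{"translation":[0.82,3.42,0],"delta_rot":[0,0,0]},{"translation":[0.82,3.42,0],"delta_rot":[0,0,0]},{"translation":[0.82,3.42,0],"delta_rot":[0,0,0]},{"translation":[0.82,3.42,0],"delta_rot":[0,0,0]}]'
python3 -m creep '[{"translation":[0.82,3.42,0],"delta_rot":[0,0,0]},{"translation":[0.82,3.42,0],"delta_rot":[0,0,0]},{"translation":[0.82,3.42,0],"delta_rot":[0,0,0]},{"translation":[0,0,0],"delta_rot":[0,0,0]},{"translation":[0,0,0],"delta_rot":[0,0,0]}]'
```

```text
time_s: 23.95
ee_pos: [629.1, 134.1, 151.9]
ee_rot: [-113.8, 90.0, -107.0]
force: [-0.4, -0.2, -0.2]
gripper_width: 91.3
time_s: 24.37
ee_pos: [653.5, 236.9, 151.2]
ee_rot: [-137.1, 89.9, -130.1]
force: [-0.6, 0.1, -0.2]
gripper_width: 91.3
```

```bash
python3 -m creep '[{"translation":[0,0,-3],"delta_rot":[0,0,0]},{"translation":[0,0,-3],"delta_rot":[0,0,0]},{"translation":[0,0,-2.5],"delta_rot":[0,0,0]},{"translation":[0,0,-1.5],"delta_rot":[0,0,0]},{"translation":[0,0,-0.9],"delta_rot":[0,0,0]}]'
python3 -m creep '[{"translation":[0,0,0],"delta_rot":[0,0,0]},{"translation":[0,0,0],"delta_rot":[0,0,0]},{"translation":[0,0,0],"delta_rot":[0,0,0]},{"translation":[0,0,0],"delta_rot":[0,0,0]},{"translation":[0,0,0],"delta_rot":[0,0,0]}]' -1 15
python3 -m creep '[{"translation":[0,0,0],"delta_rot":[0,0,0]},{"translation":[0,0,0],"delta_rot":[0,0,0]},{"translation":[0,0,0],"delta_rot":[0,0,0]},{"translation":[0,0,0],"delta_rot":[0,0,0]},{"translation":[0,0,0],"delta_rot":[0,0,0]}]'
python3 -m creep '[{"translation":[0,0,0],"delta_rot":[0,0,0]},{"translation":[0,0,0],"delta_rot":[0,0,0]}]'
```

```text
time_s: 24.78
ee_pos: [651.9, 233.4, 40.4]
ee_rot: [-161.9, 89.7, -155.1]
force: [-0.4, 0.3, 1.1]
gripper_width: 91.4
time_s: 25.2
ee_pos: [654.2, 236.2, 44.4]
ee_rot: [12.9, 89.9, 19.8]
force: [-0.1, 0.4, -0.5]
gripper_width: 60.8
time_s: 25.62
ee_pos: [653.5, 236.2, 43.1]
ee_rot: [69.5, 90.0, 76.4]
force: [-0.5, 0.5, 1.1]
gripper_width: 31.5
time_s: 25.78
ee_pos: [653.5, 236.2, 43.1]
ee_rot: [71.2, 90.0, 78.1]
force: [0.8, -0.1, 1.5]
gripper_width: 31.6
```

```bash
python3 -m creep '[{"translation":[0,0,0.5],"delta_rot":[0,0,0]},{"translation":[0,0,1.5],"delta_rot":[0,0,0]},{"translation":[0,0,3],"delta_rot":[0,0,0]},{"translation":[0,0,3.5],"delta_rot":[0,0,0]},{"translation":[-0.4,-1,2.5],"delta_rot":[0,0,0]}]'
python3 -m creep '[{"translation":[-0.7,-2,0],"delta_rot":[0,0,0]},{"translation":[-1.15,-3.2,0],"delta_rot":[0,0,0]},{"translation":[-1.15,-3.2,0],"delta_rot":[0,0,0]},{"translation":[-1.15,-3.2,0],"delta_rot":[0,0,0]},{"translation":[-1.15,-3.2,0],"delta_rot":[0,0,0]}]'
python3 -m creep '[{"translation":[-1.15,-3.2,0],"delta_rot":[0,0,0]},{"translation":[-1.15,-3.2,0],"delta_rot":[0,0,0]},{"translation":[-1.15,-3.2,0],"delta_rot":[0,0,0]},{"translation":[-1.15,-3.2,0],"delta_rot":[0,0,0]},{"translation":[-1.15,-3.2,0],"delta_rot":[0,0,0]}]'
python3 -m creep '[{"translation":[-1.15,-3.2,0],"delta_rot":[0,0,0]},{"translation":[-1.15,-3.2,0],"delta_rot":[0,0,0]},{"translation":[-1.15,-3.2,0],"delta_rot":[0,0,0]},{"translation":[-1.15,-3.2,0],"delta_rot":[0,0,0]},{"translation":[-0.4,-1,0],"delta_rot":[0,0,0]}]'
python3 -m creep '[{"translation":[-0.17,-0.4,0],"delta_rot":[0,0,0]},{"translation":[0,0,0],"delta_rot":[0,0,0]},{"translation":[0,0,0],"delta_rot":[0,0,0]}]'
python3 -c "
from h import *
s,R=tool();print(R.round(3),s['force'])
p,d=optics.grab_frame('scene');cv2.imwrite('pics/s9.png',cv2.cvtColor(p,cv2.COLOR_RGB2BGR))"
```

```text
time_s: 26.2
ee_pos: [650.6, 227.5, 155.6]
ee_rot: [22.7, 89.8, 29.7]
force: [0.6, 0.7, -0.2]
gripper_width: 31.7
time_s: 26.62
ee_pos: [595.6, 76.7, 153.2]
ee_rot: [-98.1, 90.0, -91.2]
force: [0.7, -0.9, -1.3]
gripper_width: 31.4
time_s: 27.03
ee_pos: [538.1, -83.4, 153.3]
ee_rot: [-49.0, 90.0, -42.1]
force: [0.2, -0.1, -0.6]
gripper_width: 31.7
time_s: 27.45
ee_pos: [487.4, -223.6, 153.3]
ee_rot: [-106.2, 89.9, -99.4]
force: [0.0, -0.6, -0.2]
gripper_width: 31.6
time_s: 27.7
ee_pos: [487.6, -223.2, 153.0]
ee_rot: [66.0, 90.0, 72.9]
force: [-0.1, -0.1, -0.5]
gripper_width: 31.7
[[ 0.    -0.12   0.993]
 [ 0.001  0.993  0.12 ]
 [-1.     0.001  0.   ]] [-0.11919256 -0.12735959 -0.52302297]
```

View pics/s9.png

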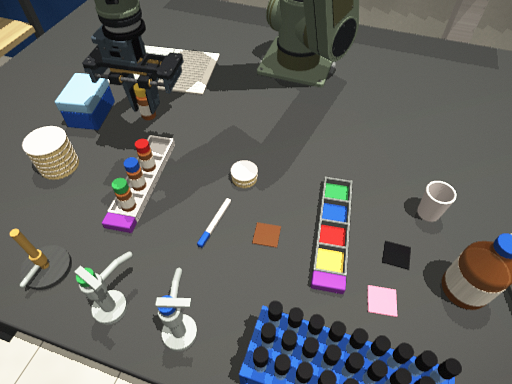

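Yellow is held upright at (143,98), over the last bay.

```bash
python3 -m creep '[{"translation":[0,0,-2],"delta_rot":[0,0,0]},{"translation":[0,0,-3],"delta_rot":[0,0,0]},{"translation":[0,0,-3],"delta_rot":[0,0,0]},{"translation":[0,0,-1.8],"delta_rot":[0,0,0]},{"translation":[0,0,-0.7],"delta_rot":[0,0,0]}]'
python3 -m creep '[{"translation":[0,0,-0.2],"delta_rot":[0,0,0]},{"translation":[0,0,0],"delta_rot":[0,0,0]},{"translation":[0,0,0],"delta_rot":[0,0,0]},{"translation":[0,0,0],"delta_rot":[0,0,0]}]'
for i in 1 2 3 4; do python3 -m creep '[{"translation":[0,0,-0.05],"delta_rot":[0,0,0]},{"translation":[0,0,-0.05],"delta_rot":[0,0,0]},{"translation":[0,0,0],"delta_rot":[0,0,0]},{"translation":[0,0,0],"delta_rot":[0,0,0]}]'|egrep 'pos|force'; done
```

```text
time_s: 28.17
ee_pos: [486.0, -221.6, 45.2]
ee_rot: [143.7, 89.7, 150.7]
force: [0.2, -0.5, -0.8]
gripper_width: 31.5
time_s: 28.5
ee_pos: [488.4, -224.2, 47.4]
ee_rot: [-30.6, 89.8, -23.7]
force: [0.4, -0.1, -1.2]
gripper_width: 31.9
ee_pos: [487.3, -224.1, 45.3]
force: [-0.7, -0.5, -0.8]
ee_pos: [487.2, -223.9, 43.9]
force: [-0.4, 0.7, 0.1]
ee_pos: [487.3, -223.9, 43.0]
force: [-0.1, -0.9, -0.0]
ee_pos: [487.4, -224.0, 43.0]
force: [-1.3, 0.2, 6.4]
```

```bash
python3 -m creep '[{"translation":[0,0,0.1],"delta_rot":[0,0,0]},{"translation":[0,0,0],"delta_rot":[0,0,0]}]' | grep force
python3 -m creep '[{"translation":[0,0,0],"delta_rot":[0,0,0]},{"translation":[0,0,0],"delta_rot":[0,0,0]},{"translation":[0,0,0],"delta_rot":[0,0,0]},{"translation":[0,0,0],"delta_rot":[0,0,0]},{"translation":[0,0,0],"delta_rot":[0,0,0]}]' 1
python3 -m creep '[{"translation":[0,0,1.5],"delta_rot":[0,0,0]},{"translation":[0,0,3],"delta_rot":[0,0,0]},{"translation":[0,0,3],"delta_rot":[0,0,0]},{"translation":[0,0,3.4],"delta_rot":[0,0,0]},{"translation":[0,1.5,0],"delta_rot":[0,0,0]}]'
python3 -m creep '[{"translation":[0,3.3,0],"delta_rot":[0,0,0]},{"translation":[0,3.3,0],"delta_rot":[0,0,0]},{"translation":[0,3.3,0],"delta_rot":[0,0,0]},{"translation":[0,3.3,0],"delta_rot":[0,0,0]},{"translation":[0,3.3,0],"delta_rot":[0,0,0]}]'
python3 -m creep '[{"translation":[-1,3.3,0],"delta_rot":[0,0,0]},{"translation":[-1,3.3,0],"delta_rot":[0,0,0]},{"translation":[-1,3.3,0],"delta_rot":[0,0,0]},{"translation":[0,2,0],"delta_rot":[0,0,0]},{"translation":[0,0,0],"delta_rot":[0,0,0]}]'
python3 -c "
from h import *
I=[]
for n in('top','scene'):
  p,d=optics.grab_frame(n);b=(355,115,430,260) if n=='top' else (95,130,180,240)
  I.append(cv2.resize(cv2.cvtColor(p,cv2.COLOR_RGB2BGR)[b[1]-10:b[3]+10,b[0]-10:b[2]+10],(390,560)))
  for c in('green','blue','red','yellow'):
    P=pts(n,mask(p,c,b),d);t=P[(P[:,2]>80)&(P[:,2]<100)];print(n,c,((t.max(0)+t.min(0))/2).round(1) if len(t) else 0)
cv2.imwrite('pics/fin.png',cv2.hconcat(I))
print(readout.state()['time_s'])
"
```

```text
force: [0.5, 0.0, -1.1]
time_s: 30.42
ee_pos: [487.3, -223.9, 42.9]
ee_rot: [132.0, 90.0, 138.9]
force: [0.0, -0.5, 0.4]
gripper_width: 62.0
time_s: 30.83
ee_pos: [491.3, -212.2, 158.5]
ee_rot: [-35.5, 89.2, -28.7]
force: [1.6, -0.5, 0.5]
gripper_width: 90.7
time_s: 31.25
ee_pos: [487.0, -42.5, 152.1]
ee_rot: [18.8, 90.0, 25.6]
force: [0.1, -0.3, -0.3]
gripper_width: 91.3
time_s: 31.67
ee_pos: [456.7, 78.1, 152.1]
ee_rot: [67.7, 89.9, 74.9]
force: [-0.1, -0.3, -0.0]
gripper_width: 90.8
top green [ 658.9 -202.6   85.1]
top blue [ 600.9 -209.8   84.9]
top red [ 543.3 -216.1   85.4]
top yellow [ 486.9 -222.4   85.8]
scene green [ 661.3 -203.    84.8]
scene blue [ 603.5 -210.3   85. ]
scene red [ 545.8 -217.7   84.9]
scene yellow [ 499.7 -220.    84.9]
31.7667
```

View pics/fin.png

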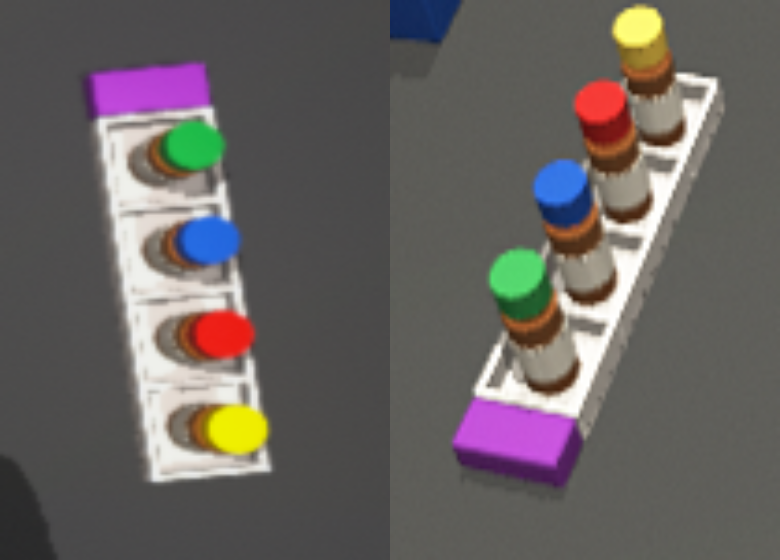

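All four stand upright. From the lilac end they read green, blue, red, yellow, with cap tops at about 85 mm, and the gripper is well clear.

```bash
python3 -c "
from workcell import env;print(env.job_done())"
```

```text
the job is handed in; nothing more can be done
None
```

All four bottles are in the white rack in reverse order. From its lilac end they run green, blue, red, yellow; the grey rack ran yellow, red, blue, green. I handed the job in at about 32 s, well under the 106 s limit.

**Setting down:** each bottle was lowered in 1 mm steps until it touched the bay floor, with contact at about 6 N (9 N for the first, green), and then released.

**Last checks:** in both cameras all four stand upright, with cap tops at 85–86 mm as expected. They sit within about 2 mm of the bay centres.

**One disagreement:** the scene camera put the yellow cap 12 mm off in x. My search window cut through that cap in that view. The top view and the release position agree within 2 mm, so I trust those.

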